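Load the analyser's spring-fed cartridge track from its tipping tray

TASK

Load the two reagent cartridges into the analyser: draw the red sprung follower back along its track until the blue catch holds it by itself, press down the tray's yellow ear so that both cartridges slide down into the track and let the tray come back up, then press the blue catch so that the follower closes and pushes both cartridges side by side up to the feed gate. Work gently (nothing needs more than about 15 N), and leave the grey spent cartridge, the vial and the timer where they are.

Things in the scene. Friction and masses are not known exactly. Their poses are not given: they have to be found in the camera images.
- feeder: Loading unit fixed to the bench. Origin: on the bench at the black feed gate; x away from the robot, y along the track from gate face (y 0) to catch, z up. White housing 200 mm high at y -320 to -120. Steel track floor slopes 18 deg down to +x: upper edge x -17, z 50 mm; lower edge x 50, z 28, with a 21 mm wall that stops cartridges. Coordinates below are in this frame, mm.
- follower (a joint): Follower travel along feeder +y, m: 0 = shut at the gate (start), 0.048 = closed on two cartridges. Spring towards 0: 5 N at 0, 7 N at 0.1; damped (25 N s/m). Between 0.084 and 0.106 it meets the rigid stop of the catch block, clamped at another place each time: feel for it. The catch clicks in 4 mm before the stop and holds the follower 5 mm short of it.
- pull_tab (a point): Centre of the gate-side face (facing feeder -y) of the follower's red upright pull tab: plate 30 (x) x 5 (y) x 44 (z) mm, from z 69 to 113, on the follower's flat arm (top at z 70). The space on the gate side of the tab above the arm is free for 60 mm and more: a finger hooks in there, tip above z 73, and pulls to +y.
- tray (a joint): Tilt of the clear tipping tray in rad: 0 = level (it springs back to this), 0.47 = fully tipped, its open end lowered to the track. It turns about an axis along feeder y at feeder x -88, z 87.
- tray_ear (a point): Middle of the top of the tray's yellow pressing ear, a plate 45 (x) x 46 (y) x 4 mm beside the tray's open end, 52 mm in front (+x) of the tray's axis, at z 87 when level. Pressed down 24 mm it tips the tray fully, against 4 to 9 N, and meets a rigid stop.
- catch (a joint): Turn of the blue sprung catch lever in rad: 0 = at rest or holding, up to 0.35 = fully pressed; the follower is let go at 0.1 to 0.2. It turns about an axis along feeder x.
- catch_pad (a point): Centre of the top of the blue catch lever's thumb pad, 32 (x) x 34 (y) mm, z 98 at rest, 48 mm beyond the lever's axis. Pressed down 5 to 10 mm with 3 to 10 N it lets the follower go; after 12 to 16 mm it meets a rigid stop. At feeder x 25, and another y each time, as its block is clamped elsewhere.
- cart_green: Green reagent cartridge, slick block 64 (x) x 24 (y) x 18 (z) mm, about 60 g; origin at the centre of its underside. Starts flat on the tray (z 87), in either of two lanes (centres at y 19.5 and 50.5), long side along x, more or less far back. Loaded, it lies on the sloping track floor against the lower wall, its origin at about x 20, z 38.
- cart_purple: Purple reagent cartridge, same size and kind, in the other lane.
- spent_cart: Grey spent cartridge, same size, lying on the bench behind the track. Leave it.
- vial: Amber vial, 32 mm wide, 60 mm high, standing on the bench behind the track; origin at its base. Leave it.
- timer: White bench timer 60 x 60 x 20 mm on the bench to the left. Leave it.

How it is judged:
On the way, in this order (a step that is already met when the one before it is completed fails the run):
1. the follower is drawn back and stays there by its catch, with the robot touching nothing (value of joint follower above 0.072 m and contact force between the fingers and anything else below 0.3 N), for 0.2 s.
2. the tray is tipped (by at least 0.3 rad) while the follower is held back (value of joint tray above 0.3 rad and value of joint follower above 0.072 m), for 0.05 s.
3. both cartridges lie down in the track, the tray is level again and the follower is still held back (x of each of cart_green, cart_purple in the frame of feeder above 0.008 m and z of each of cart_green, cart_purple in the frame of feeder below 0.046 m and value of joint tray below 0.06 rad and value of joint follower above 0.072 m), for 0.1 s.
At the end, for the whole second after the job is handed in: Both cartridges lie at rest flat on the sloping track floor, square to the track (within 0.12 rad), between gate and follower (origin at feeder x 8 to 30, y 8 to 41, z 28 to 46 mm); the follower has closed on them (travel 45 to 52 mm), the tray is level and the catch lever up (each within 0.06 rad) (value of joint follower between 0.045 and 0.052 m and value of joint each of tray, catch below 0.06 rad and x of cart_green in the frame of feeder between 0.008 and 0.03 m and z of cart_green in the frame of feeder between 0.028 and 0.046 m and y of cart_green in the frame of feeder between 0.008 and 0.041 m and x of cart_purple in the frame of feeder between 0.008 and 0.03 m and z of cart_purple in the frame of feeder between 0.028 and 0.046 m and y of cart_purple in the frame of feeder between 0.008 and 0.041 m and angle between the y axis of each of cart_green, cart_purple and the y axis of feeder, either way round below 0.12 rad and linear speed of each of cart_green, cart_purple below 0.02 m/s); the robot touches nothing.
It fails at once if anything is pushed by the fingers with more than 45 N (contact force between the fingers and anything else above 45 N).
It fails at once if the spent cartridge, the vial or the timer is moved by more than 30 mm (distance of any of spent_cart, vial, timer from where it was at the start of the episode above 0.03 m).
It also fails if it takes over 54 s, if anything falls off the work surface, if the arm or the gripper's body presses on something with over 40 N, if the wrist force passes 120 N, or if a joint passes its speed limit or range.

ROBOT

A 7-joint arm with a two-finger parallel gripper is mounted at the origin on the work surface. World frame = base frame: x ahead of the robot, y to its left, z up, the work surface at z = 0. Lengths are in m, angles in rad, forces in N, time in s.
With the tool pointing down it reaches from about 0.35 to 0.9 m from the base axis. Payload 19.9 kg.
Tool frame: the origin (TCP) lies midway between the tips of the shut fingers; the grasp point (between the pads) lies 19 mm behind it; z points along the fingers, x is the direction in which the jaws open and shut, and the axes are right-handed (so a half turn about z gives the same grasp; the last joint's range is limited). The gripper opens to 85 mm and grips with 20 to 120 N. Pads are 22 mm wide; open, the fingers measure 114 mm over their backs; the gripper's body (76 mm by 85 mm) begins 54 mm behind the grasp point. The pads swing forward as they close: fully open they stand 13 mm farther back than shut.
Start: joints at [1.071, 0.417, -0.01, 1.614, 0.005, 1.111, -0.053], TCP at [0.276, -0.561, 0.231] pointing down, gripper open.
Joint ranges: [-2.81, 2.81], [-0.39, 2.02], [-1.27, 1.25], [0.06, 2.57], [-1.19, 4.33], [0.19, 2], [-2.82, 2.82]. Speed limits (rad/s): [1.89, 1.89, 2.39, 2.39, 3.01, 3.01, 3.01].

INTERFACE

Orientations are given as [roll, pitch, yaw] about the fixed x, y, z axes, in that order (R = Rz(yaw) Ry(pitch) Rx(roll)).
In Python, from workcell import manip, optics, job gives the robot as it stands. The module is installed in compiled form; this text tells all that it offers.
- The arm moves only by the tool jog_arm, never from a script. Its argument "targets" is a list that holds one entry, the list of rows, each a list of 7 numbers: the shift along the world's x, y, z in mm, then the turn, a rotation vector about the world's x, y, z in degrees, then the opening, from -1 (shut) to 1 (fully open). In form: [[[x, y, z, rx, ry, rz, jaw], ...]]. A call has 1 to 12 rows; each row shifts and turns the commanded pose from where the row before left it; what a row does not reach is not made up. A row lasts 1/10 s, in which the tool goes at most 50 mm and 8.59 degrees, less where a joint would pass 70% of its speed; a pose out of reach is approached as far as the arm can. A call with a gripper value outside its range is refused whole. The fingers move at their own pace and stop on an object; "grip_force" is the grip in N (left out, the last holds). Time passes only in rows, so rows that do not move let the fingers close. It gives the time, the measured TCP pose, the force and the opening at its end, in the units of the state.
- manip.get_state(): the state, without advancing time (a new reading comes with each control period).
- optics.read_camera(name): name is "scene" or "top" or "wrist"; returns a dict with "frame" (384x512x3 uint8, blue, green, red), "fov_y" (degrees; the focal length in pixels is half the picture's height over the tangent of half this angle, whatever the lens; pixels are square), "cx", "cy" (the principal point, pixels), "dist_coeffs" ([k1, k2, p1, p2, k3] as OpenCV has them; the pictures are not rectified), "rvec" (rotation vector, rad) and "tvec" (3), from world to camera coordinates, as OpenCV has them. Camera axes: x right, y down, z forward; pixel columns grow to the right and rows downward; lengths in m; the calibration is good to about 2 mm. A picture is of the moment at which its call begins. There is no depth.
- job.hand_in(): hands the job in, once; it reports no verdict.
The state is a dict: "clock": time; "joint_positions": joint angles; "qd": joint speeds; "effort": joint torques, N m; "tool_pos": TCP position; "orientation": TCP orientation; "wrist_force": force on the tool from outside, world axes, zero at the start; "moment": the same for the moment, N m; "gripper_width": finger opening in m.
Only numpy, scipy, OpenCV 4.12 (cv2) and the standard library are available. Lean on these libraries where they do the work, as an engineer would, in place of code of your own. Each camera call takes 0.05 s, during which the arm holds its last target.

## Working session

There is one attempt and no reset: what is moved stays moved. The work goes in short steps, Python scripts to look and compute and a tool call to move; the robot and the scene stay as the last step left them, time stands still between calls to the robot, and variables do not carry over. Pictures are saved under pics/ and viewed, and the job is handed in when it is done.

Besides the shell and the picture viewer there is one more tool, called after "Emit:" as a command line: name --argument value ..., lists and objects as JSON in quotes. jog_arm: Moves the arm, as the interface text tells. Its arguments: {"type":"object","properties":{"targets":{"type":"array"},"grip_force":{"type":"number"}},"required":["targets"]}

```bash
mkdir -p pics; ls
cat > h.py <<'E'
import numpy as np, cv2
from workcell import manip, optics, job
def cam(n):
    c=optics.read_camera(n); h,w=c['frame'].shape[:2]
    f=h/2/np.tan(np.radians(c['fov_y'])/2)
    c['K']=np.array([[f,0,c['cx']],[0,f,c['cy']],[0,0,1.]]); c['D']=np.array(c['dist_coeffs'],float)
    c['R']=cv2.Rodrigues(np.array(c['rvec'],float))[0]; c['t']=np.array(c['tvec'],float).ravel()
    c['o']=-c['R'].T@c['t']; return c
def ray(c,px):
    p=cv2.undistortPoints(np.array(px,float).reshape(-1,1,2),c['K'],c['D']).reshape(-1,2)
    d=np.c_[p,np.ones(len(p))]@c['R']; return d
def onz(c,px,z):
    d=ray(c,px); return c['o']+d*((z-c['o'][2])/d[:,2])[:,None]
def proj(c,P):
    return cv2.projectPoints(np.array(P,float).reshape(-1,1,3),np.array(c['rvec'],float),c['t'],c['K'],c['D'])[0].reshape(-1,2)
def tri(cs,pxs):
    A=np.zeros((3,3));b=np.zeros(3)
    for c,p in zip(cs,pxs):
        d=ray(c,p)[0];d/=np.linalg.norm(d);M=np.eye(3)-np.outer(d,d);A+=M;b+=M@c['o']
    return np.linalg.solve(A,b)
E
python3 - <<'E'
from h import *
for n in ['scene','top','wrist']:
    c=cam(n); cv2.imwrite(f'pics/{n}0.png',c['frame']); np.set_printoptions(precision=3,suppress=True)
    print(n,c['o'],c['R'][2],c['fov_y'])
s=manip.get_state();print(s)
E
```

```text
pics
scene [ 1.156 -0.085  0.683] [-0.694  0.253 -0.674] 54.10512216535871
top [0.365 0.153 1.093] [ 0.158 -0.015 -0.987] 49.289193864762225
wrist [ 0.343 -0.527  0.376] [-0.267 -0.131 -0.955] 59.02530948561418
{'clock': 0.15, 'joint_positions': array([ 1.071,  0.418, -0.01 ,  1.614,  0.005,  1.111, -0.053]), 'qd': array([ 0.001, -0.002, -0.   , -0.003,  0.   ,  0.001, -0.001]), 'effort': array([  0.001, -86.475,   0.679, -43.506,   0.019,   0.006,   0.   ]), 'tool_pos': array([ 0.276, -0.56 ,  0.231]), 'orientation': array([ 3.141,  0.001, -1.113]), 'wrist_force': array([ 0.72 , -0.299, -0.315]), 'moment': array([0.038, 0.014, 0.018]), 'gripper_width': 0.0852234769082113}
```

View pics/scene0.png

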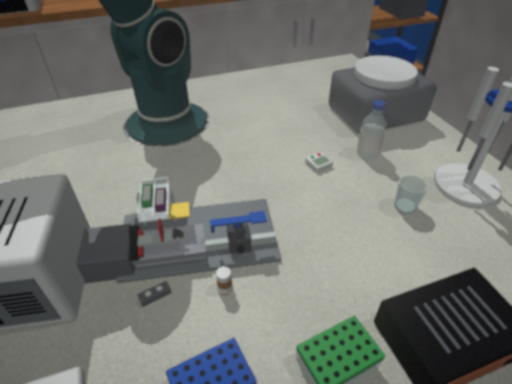

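View pics/top0.png

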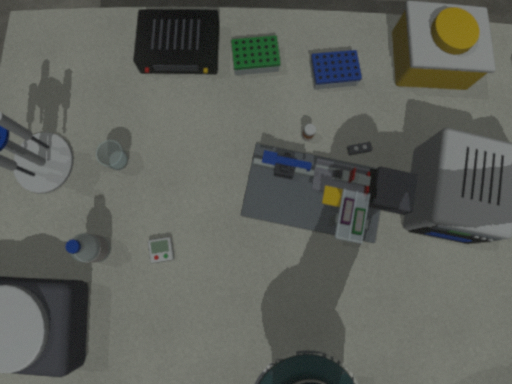

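Run:
```python
import cv2
a=cv2.imread('pics/scene0.png');cv2.imwrite('pics/s0z.png',cv2.resize(a[165:315,110:300],None,fx=4,fy=4,interpolation=cv2.INTER_CUBIC))
a=cv2.imread('pics/top0.png');cv2.imwrite('pics/t0z.png',cv2.resize(a[115:265,230:430],None,fx=4,fy=4,interpolation=cv2.INTER_CUBIC))
```

```text
(no output)
```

View pics/s0z.png

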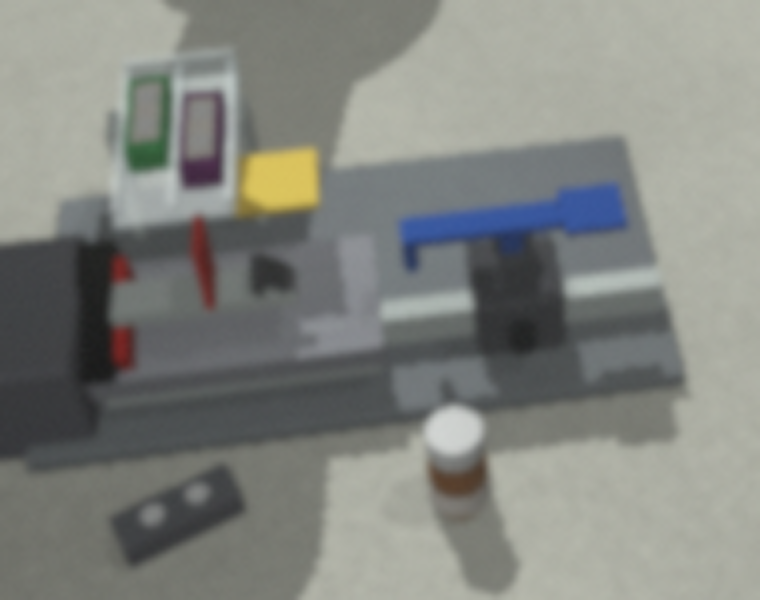

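View pics/t0z.png

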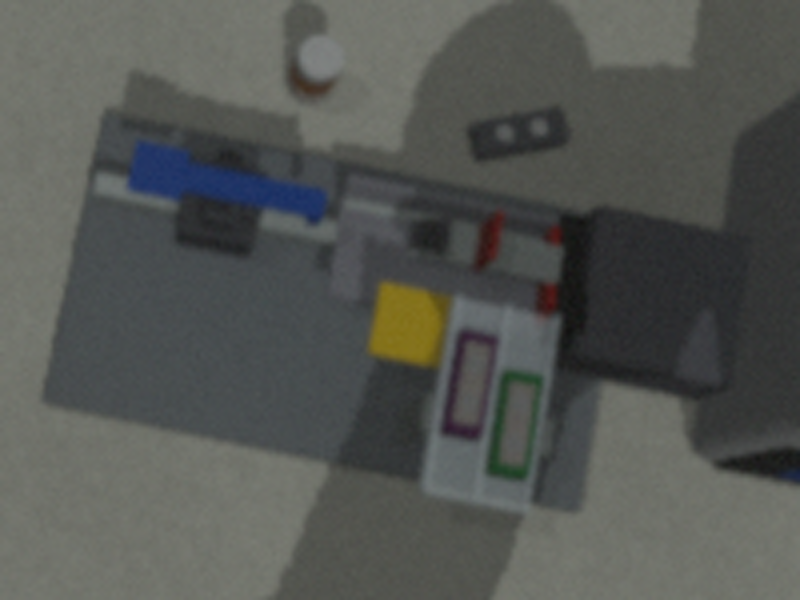

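View pics/wrist0.png

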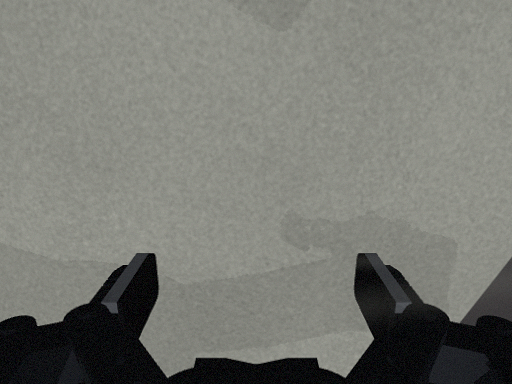

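```bash
cat > m.py <<'E'
from h import *
np.set_printoptions(precision=4,suppress=True)
def masks(c):
    h=cv2.cvtColor(c['frame'],cv2.COLOR_BGR2HSV)
    return dict(y=cv2.inRange(h,(20,120,80),(33,255,255)),b=cv2.inRange(h,(108,130,60),(125,255,255)),r=cv2.inRange(h,(0,120,50),(8,255,255))|cv2.inRange(h,(172,120,50),(180,255,255)))
ROI=dict(scene=(120,165,290,290),top=(235,140,385,240))
def blobs(c,n,k):
    m=masks(c)[k].copy();x0,y0,x1,y1=ROI[n];z=np.zeros_like(m);z[y0:y1,x0:x1]=m[y0:y1,x0:x1]
    N,l,s,ce=cv2.connectedComponentsWithStats(z)
    o=[]
    for i in range(1,N):
        if s[i,4]>8:
            pts=np.argwhere(l==i)[:,::-1].astype(np.float32)
            o.append((s[i,4],ce[i],pts))
    return sorted(o,key=lambda a:-a[0])
E
python3 - <<'E'
from m import *
C={n:cam(n) for n in('scene','top')}
for n,c in C.items():
    for k in 'ybr':
        for a,ce,pts in blobs(c,n,k):
            r=cv2.minAreaRect(pts);print(n,k,a,ce,cv2.boxPoints(r).round(1).tolist())
B={(n,k):blobs(C[n],n,k)[0] for n in C for k in 'ybr'}
print('ear tri',tri([C['scene'],C['top']],[B['scene','y'][1],B['top','y'][1]]))
for n in C: print(n,'ear z87',onz(C[n],B[n,'y'][1],.087),'pad guess',onz(C[n],{'scene':(258,217),'top':(270,157.5)}[n],.098), 'lever mask pts minrect @.098',onz(C[n],cv2.boxPoints(cv2.minAreaRect(B[n,'b'][2])),.098).tolist())
n='top'
print(onz(C[n],cv2.boxPoints(cv2.minAreaRect(B[n,'y'][2])),.087))
# base plate corners z~0? zoomed corners
q=np.array([(108,108),(45,402),(580,512)])/4+[230,115]
print(onz(C[n],q,0.0))
E
```

```text
scene y 267 [179.03  210.206] [[170.0, 203.0], [188.0, 203.0], [188.0, 218.0], [170.0, 218.0]]
scene b 395 [240.4405 219.2734] [[210.10000610351562, 220.3000030517578], [263.6000061035156, 210.5], [265.5, 220.89999389648438], [212.10000610351562, 230.8000030517578]]
scene r 48 [160.1667 229.5417] [[156.89999389648438, 221.39999389648438], [159.8000030517578, 220.8000030517578], [163.3000030517578, 238.6999969482422], [160.5, 239.3000030517578]]
scene r 46 [140.  251.5] [[138.0, 247.0], [142.0, 247.0], [142.0, 256.0], [138.0, 256.0]]
scene r 20 [139.25 231.7 ] [[138.0, 229.0], [141.0, 229.0], [141.0, 234.0], [138.0, 234.0]]
top y 327 [331.6636 195.8043] [[321.20001220703125, 203.1999969482422], [324.79998779296875, 185.0], [342.29998779296875, 188.5], [338.70001220703125, 206.6999969482422]]
top b 406 [283.8227 160.2167] [[261.70001220703125, 161.5], [264.0, 150.0], [311.70001220703125, 159.5], [309.3999938964844, 171.10000610351562]]
top r 35 [352.2286 174.3714] [[349.5, 178.89999389648438], [351.79998779296875, 168.3000030517578], [355.0, 169.0], [352.6000061035156, 179.600006103515
[... 439 characters left out ...]
99999999999998], [0.6404806831156667, 0.11797319563474792, 0.09799999999999998], [0.6284077954534667, 0.0033892834223924195, 0.09799999999999998]]
top ear z87 [[ 0.5282 -0.0489  0.087 ]] pad guess [[0.6183 0.104  0.098 ]] lever mask pts minrect @.098 [[0.6077111059490146, 0.12422779807381044, 0.09800000000000009], [0.6369276436368406, 0.11897682875606108, 0.09799999999999998], [0.615538153551676, 0.0015470418729820468, 0.09799999999999986], [0.586432539688724, 0.0074111084388890636, 0.09799999999999998]]
[[ 0.5093 -0.0228  0.087 ]
 [ 0.5548 -0.0322  0.087 ]
 [ 0.547  -0.0757  0.087 ]
 [ 0.5015 -0.0659  0.087 ]]
[[ 0.6856  0.1348  0.    ]
 [ 0.4852  0.1729  0.    ]
 [ 0.4183 -0.1812  0.    ]]
```

Run:
```python
from m import *
C={n:cam(n) for n in('scene','top')}
S,T=C['scene'],C['top']
B={n:blobs(C[n],n,'r')[0] for n in C}
P=tri([S,T],[B['scene'][1],B['top'][1]]);print('tab tri',P)
print([onz(C[n],B[n][1],.091) for n in C])
# tab top edge pts in scene: zoomed (192,218)-(205,220)
ex=np.array([.9836,-.1805]);ey=np.array([.1805,.9836])
E_=np.array([.5295,-.049]); O=E_+36e-3*ex
# O = origin+ yE*ey
f=lambda p:((np.array(p)[:2]-O)@ex*1000,(np.array(p)[:2]-O)@ey*1000)
print('tab',f(P),'pad',f([.621,.105]))
# gate: black gate face top in top view zoomed (567,213)..
g=np.array([(562,240),(545,312),(490,240)])/4+[230,115]
for z in(.04,.07,.1):print(z,[f(p) for p in onz(T,g,z)])
for z in (.069,.113): print('tab@',z,[f(p) for p in onz(T,np.array([(500,213),(490,266),(480,266)])/4+[230,115],z)])
print('scene tab',[ [f(p) for p in onz(S,np.array([q])/4+[110,165],z)] for q,z in (((192,219),.113),((203,217),.113),((206,307),.069),((214,305),.069))])
for s in ('purple','green'):
    q={'purple':(470,385),'green':(516,425)}[s]
    print(s,f(onz(T,np.array([q])/4+[230,115],.105)[0]))
```

```text
tab tri [ 0.5825 -0.099   0.0931]
[array([[ 0.5808, -0.098 ,  0.091 ]]), array([[ 0.5828, -0.1007,  0.091 ]])]
tab (np.float64(25.11116595465107), np.float64(-39.611507500155504)) pad (np.float64(26.200628439999992), np.float64(167.99015))
0.04 [(np.float64(46.45368095087141), np.float64(-99.37511371675483)), (np.float64(-2.827475108054818), np.float64(-95.59495655904297)), (np.float64(36.71967713342651), np.float64(-52.58589671735859))]
0.07 [(np.float64(38.46437986905575), np.float64(-91.72258932202595)), (np.float64(-9.412341845825777), np.float64(-88.0501606139436)), (np.float64(29.00777963463437), np.float64(-46.26679037813019))]
0.1 [(np.float64(30.475078787240317), np.float64(-84.07006492729711)), (np.float64(-15.99720858359651), np.float64(-80.50536466884424)), (np.float64(21.295882135842238), np.float64(-39.9476840389018))]
tab@ 0.069 [(np.float64(47.834108561214265), np.float64(-50.03423037075112)), (np.float64(12.751653838358646), np.float64(-49.12825711941012)), (np.float64(11.45691898624198), np.float64(-42.8583938989153))]
tab@ 0.113 [(np.float64(35.7251861883401), np.float64(-40.6133301483237)), (np.float64(2.150636460822551), np.float64(-39.74629720495517)), (np.float64(0.911551567255667), np.float64(-33.74592362379602))]
scene tab [[(np.float64(15.479068663835898), np.float64(-39.648099562112066))], [(np.float64(14.984822706698651), np.float64(-33.989108135691545))], [(np.float64(38.40481423313318), np.float64(-39.640237766347084))], [(np.float64(37.713126278678004), np.float64(-35.45595172897008))]]
purple (np.float64(-70.16803883770856), np.float64(-41.198966193500375))
green (np.float64(-88.45624335679459), np.float64(-72.65630486597932))
```

Emit:
jog_arm --targets '[[[0, 0, 40, 0, 0, 0, -1], [0, 0, 40, 0, 0, 0, -1], [25, 36, 0, 0, 0, 5, -1], [30, 43, 0, 0, 0, 5, -1], [30, 44, 0, 0, 0, 5, -1], [30, 44, 0, 0, 0, 5, -1], [30, 44, 0, 0, 0, 5, -1], [30, 44, 0, 0, 0, 5, -1], [30, 44, 0, 0, 0, 5, -1], [30, 44, 0, 0, 0, 5, -1], [30, 44, 0, 0, 0, 5, -1], [30, 44, 0, 0, 0, 5, -1]]]' --grip_force 40

```text
clock: 1.55
tool_pos: [0.556, -0.1514, 0.3115]
orientation: [3.141, -0.0, -0.237]
wrist_force: [-0.0, -1.0, 0.5]
gripper_width: 0.0001
```

Emit:
jog_arm --targets '[[[6, 13, -20, 0, 0, 3.2, -1], [0, 0, -20, 0, 0, 0, -1], [0, 0, -20, 0, 0, 0, -1], [0, 0, 0, 0, 0, 0, -1], [0, 0, 0, 0, 0, 0, -1]]]'

```text
clock: 2.05
tool_pos: [0.5613, -0.1402, 0.2518]
orientation: [-3.142, 0.0, -0.185]
wrist_force: [-0.2, 0.3, 0.9]
gripper_width: -0.0
```

```bash
cat > st.py <<'E'
from h import *
import sys
np.set_printoptions(precision=4,suppress=True)
ex=np.array([.9836,-.1805]);ey=np.array([.1805,.9836]);OO=np.array([.5649,-.0555])-.092*ey
def F(p): d=np.array(p)[:2]-OO; return np.round([d@ex*1000,d@ey*1000,p[2]*1000],1)
def show(tag,crop=None):
    s=manip.get_state();print(s['clock'],'feeder',F(s['tool_pos']),s['orientation'],s['wrist_force'],'q',s['joint_positions'])
    a=cam('scene')['frame'][130:330,70:310];b=cam('top')['frame'][110:270,230:430]
    cv2.imwrite(f'pics/{tag}.png',np.hstack([cv2.resize(a,(480,400)),cv2.resize(b,(320,256)).__class__ and cv2.copyMakeBorder(cv2.resize(b,(320,256)),0,144,0,0,cv2.BORDER_CONSTANT)]))
    w=cam('wrist')['frame'];cv2.imwrite(f'pics/{tag}w.png',w)
if __name__=='__main__': show(sys.argv[1])
E
python3 st.py a1
```

```text
2.05 feeder [ 11.7   8.  251.8] [-3.1416  0.0001 -0.1846] [-0.1785  0.3426  0.8549] q [ 0.5163  0.3421 -0.4073  1.6988  0.1474  1.131  -0.1175]
```

View pics/a1.png

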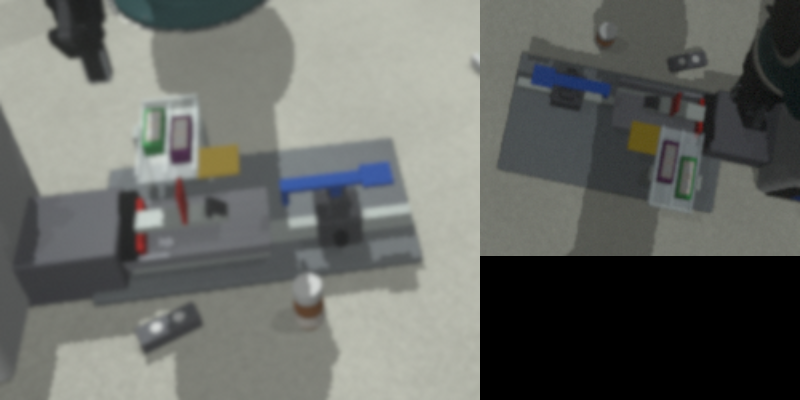

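View pics/a1w.png

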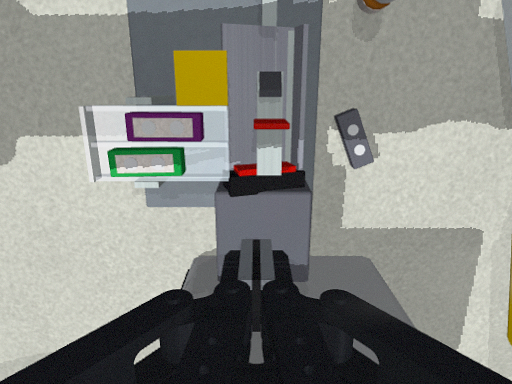

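Run:
```python
from st import *
c=cam('wrist')
for q,z in [((254,124),.113),((289,124),.113),((271,120),.113),((271,128),.113),((175,51),.087),((227,51),.087),((175,105),.087),((232,190),.07),((305,183),.07),((232,190),.1),((305,183),.1)]: print(q,z,F(onz(c,q,z)[0]))
```

```text
(254, 124) 0.113 [ 10.  55. 113.]
(289, 124) 0.113 [ 38.9  54.9 113. ]
(271, 120) 0.113 [ 24.   58.2 113. ]
(271, 128) 0.113 [ 24.   51.7 113. ]
(175, 51) 0.087 [-57.1 113.8  87. ]
(227, 51) 0.087 [-12.9 113.6  87. ]
(175, 105) 0.087 [-60.2  69.2  87. ]
(232, 190) 0.07 [-12.7 -15.   70. ]
(305, 183) 0.07 [60.6 -7.8 70. ]
(232, 190) 0.1 [-10.5  -5.9 100. ]
(305, 183) 0.1 [ 56.1   0.6 100. ]
```

Emit:
jog_arm --targets '[[[8, 8, -10, 0, 0, 0, -1], [8, 7, -20, 0, 0, 0, -1], [0, 0, -30, 0, 0, 0, -1], [0, 0, -30, 0, 0, 0, -1], [0, 0, -20, 0, 0, 0, -1], [0, 0, -20, 0, 0, 0, -1], [0, 0, -20, 0, 0, 0, -1], [0, 0, -10, 0, 0, 0, -1], [0, 0, -10, 0, 0, 0, -1], [0, 0, 0, 0, 0, 0, -1], [0, 0, 0, 0, 0, 0, -1]]]'

```text
clock: 3.35
tool_pos: [0.5775, -0.125, 0.0817]
orientation: [-3.142, -0.0, -0.184]
wrist_force: [-0.7, -0.4, 0.1]
gripper_width: -0.0002
```

```bash
python3 st.py a2
```

```text
3.35 feeder [25.  25.9 81.7] [-3.1416 -0.0005 -0.1844] [-0.7063 -0.4427  0.1181] q [ 0.4379  0.5635 -0.3609  1.8057  0.2612  0.8188 -0.2359]
```

View pics/a2.png

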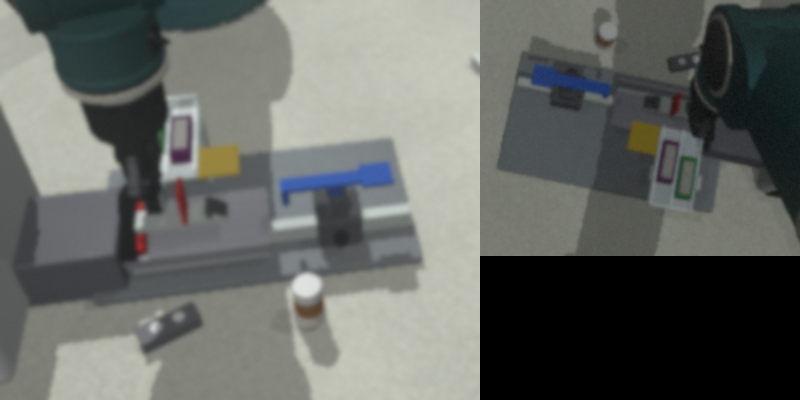

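View pics/a2w.png

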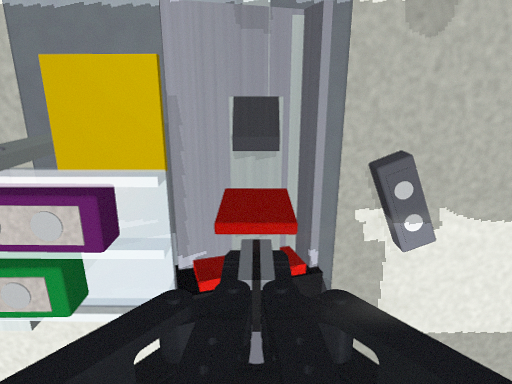

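Emit:
jog_arm --targets '[[[1.5, 7.9, 0, 0, 0, 0, -1], [0.7, 3.9, 0, 0, 0, 0, -1], [0.7, 3.9, 0, 0, 0, 0, -1], [0.9, 4.9, 0, 0, 0, 0, -1], [1.5, 7.9, 0, 0, 0, 0, -1], [1.5, 7.9, 0, 0, 0, 0, -1], [1.5, 7.9, 0, 0, 0, 0, -1], [1.5, 7.9, 0, 0, 0, 0, -1], [1.5, 7.9, 0, 0, 0, 0, -1], [0.9, 4.9, 0, 0, 0, 0, -1], [0, 0, 0, 0, 0, 0, -1], [0, 0, 0, 0, 0, 0, -1]]]'

```text
clock: 4.7
tool_pos: [0.5894, -0.0607, 0.0814]
orientation: [3.141, -0.0, -0.185]
wrist_force: [-0.7, -5.9, 2.6]
gripper_width: -0.0002
```

```bash
python3 st.py a3
```

```text
4.7 feeder [25.  91.4 81.4] [ 3.1405 -0.0001 -0.1849] [-0.6594 -5.8694  2.6485] q [ 0.3307  0.5674 -0.3668  1.8012  0.2677  0.8219 -0.352 ]
```

View pics/a3.png

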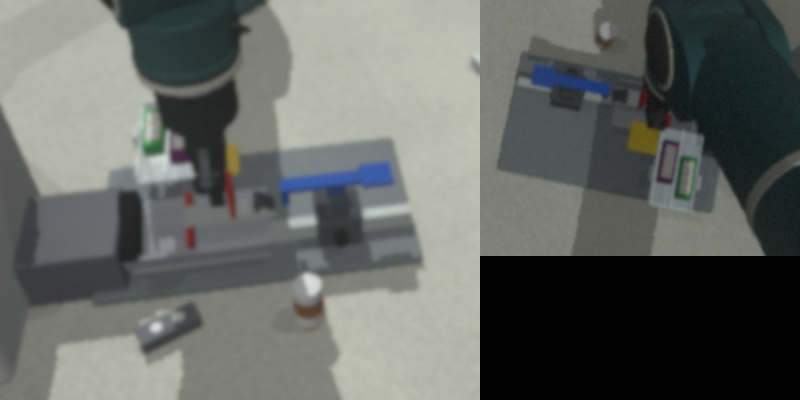

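View pics/a3w.png

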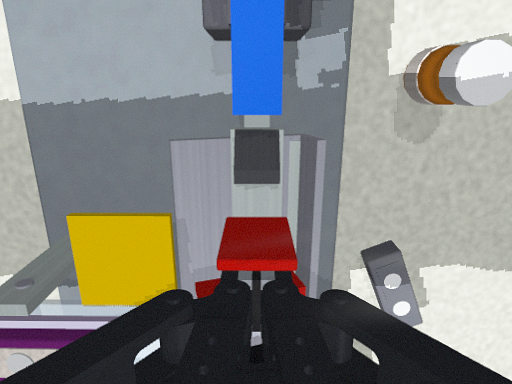

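Emit:
jog_arm --targets '[[[0.9, 4.9, 0, 0, 0, 0, -1], [0.9, 4.9, 0, 0, 0, 0, -1], [0.9, 4.9, 0, 0, 0, 0, -1], [0.9, 4.9, 0, 0, 0, 0, -1], [0.9, 4.9, 0, 0, 0, 0, -1], [0.5, 2.9, 0, 0, 0, 0, -1], [0, 0, 0, 0, 0, 0, -1]]]'

```text
clock: 5.55
tool_pos: [0.5945, -0.0334, 0.0814]
orientation: [3.14, -0.0, -0.185]
wrist_force: [0.1, -6.3, 1.9]
gripper_width: -0.0001
```

Emit:
jog_arm --targets '[[[0.4, 2, 0, 0, 0, 0, -1], [0.4, 2, 0, 0, 0, 0, -1], [0, 0, 0, 0, 0, 0, -1]]]'

```text
clock: 5.85
tool_pos: [0.5953, -0.0295, 0.0814]
orientation: [3.14, -0.0, -0.185]
wrist_force: [-0.4, -6.7, 1.8]
gripper_width: 0.0001
```

Emit:
jog_arm --targets '[[[0.4, 2, 0, 0, 0, 0, -1], [0, 0, 0, 0, 0, 0, -1]]]'

```text
clock: 6.05
tool_pos: [0.5956, -0.0276, 0.0814]
orientation: [3.14, -0.0, -0.185]
wrist_force: [-1.1, -5.9, 2.0]
gripper_width: -0.0
```

```bash
python3 st.py a4
```

```text
6.05 feeder [ 25.2 125.   81.4] [ 3.1403 -0.0001 -0.1853] [-1.0585 -5.8662  1.9751] q [ 0.2754  0.5735 -0.3694  1.7914  0.2713  0.8268 -0.4105]
```

View pics/a4w.png

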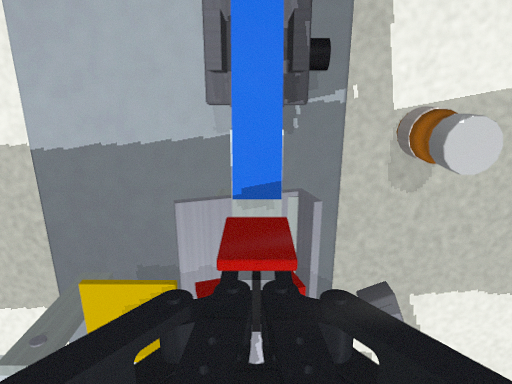

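Emit:
jog_arm --targets '[[[0.4, 2, 0, 0, 0, 0, -1], [0, 0, 0, 0, 0, 0, -1]]]'

```text
clock: 6.4
tool_pos: [0.596, -0.0255, 0.0814]
orientation: [3.14, -0.0, -0.185]
wrist_force: [-0.3, -7.7, 1.2]
gripper_width: 0.0002
```

Emit:
jog_arm --targets '[[[0.4, 2, 0, 0, 0, 0, -1], [0, 0, 0, 0, 0, 0, -1]]]'

```text
clock: 6.6
tool_pos: [0.5964, -0.0234, 0.0814]
orientation: [3.14, -0.0, -0.185]
wrist_force: [-1.2, -5.5, 2.0]
gripper_width: 0.0001
```

Emit:
jog_arm --targets '[[[0.4, 2, 0, 0, 0, 0, -1], [0, 0, 0, 0, 0, 0, -1]]]'

```text
clock: 6.8
tool_pos: [0.5968, -0.0215, 0.0814]
orientation: [3.14, -0.0, -0.185]
wrist_force: [-0.5, -7.4, 2.2]
gripper_width: 0.0001
```

Emit:
jog_arm --targets '[[[0.4, 2, 0, 0, 0, 0, -1], [0, 0, 0, 0, 0, 0, -1]]]'

```text
clock: 7.0
tool_pos: [0.5972, -0.0195, 0.0814]
orientation: [3.14, 0.0, -0.185]
wrist_force: [-1.1, -6.0, 2.7]
gripper_width: 0.0001
```

```bash
python3 st.py a5
```

```text
7.0 feeder [ 25.2 133.3  81.4] [ 3.1403  0.     -0.1852] [-1.1289 -6.024   2.6695] q [ 0.262   0.5755 -0.37    1.7881  0.2721  0.8286 -0.4242]
```

View pics/a5w.png

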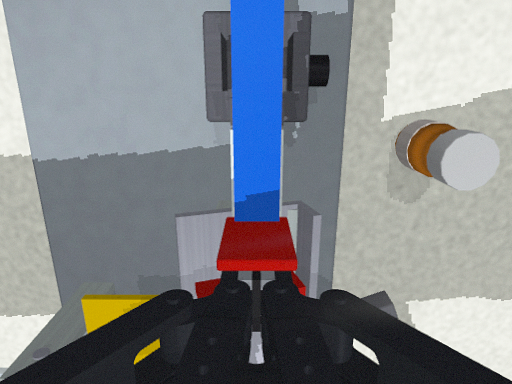

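View pics/a5.png

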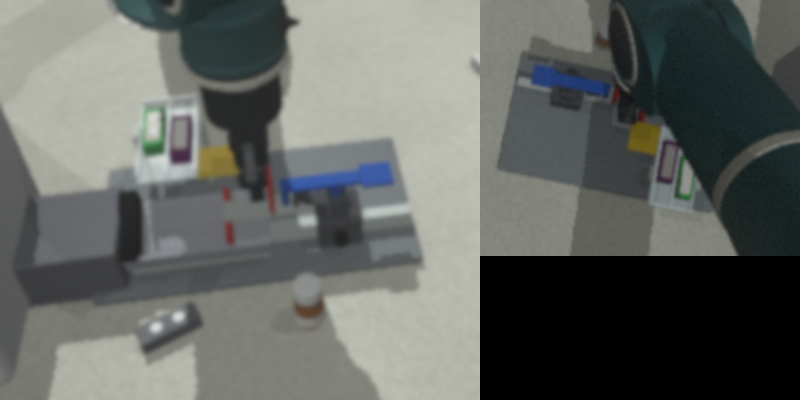

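Travel is now about 92 mm and no stop has been met yet. I'll keep going in 2 mm steps.

Emit:
jog_arm --targets '[[[0.4, 2, 0, 0, 0, 0, -1], [0, 0, 0, 0, 0, 0, -1]]]'

```text
clock: 7.35
tool_pos: [0.5975, -0.0181, 0.0813]
orientation: [3.14, 0.0, -0.186]
wrist_force: [-2.3, -8.9, 3.4]
gripper_width: -0.0003
```

Emit:
jog_arm --targets '[[[0.4, 2, 0, 0, 0, 0, -1], [0, 0, 0, 0, 0, 0, -1]]]'

```text
clock: 7.55
tool_pos: [0.5975, -0.018, 0.0813]
orientation: [3.137, 0.001, -0.187]
wrist_force: [-5.4, -17.4, 7.3]
gripper_width: -0.0002
```

Emit:
jog_arm --targets '[[[0.4, 2, 0, 0, 0, 0, -1], [0, 0, 0, 0, 0, 0, -1]]]'

```text
clock: 7.75
tool_pos: [0.5975, -0.0179, 0.0813]
orientation: [3.135, 0.001, -0.189]
wrist_force: [-9.0, -27.4, 9.8]
gripper_width: -0.0002
```

Emit:
jog_arm --targets '[[[-0.7, -4, 0, 0, 0, 0, -1], [-0.7, -4, 0, 0, 0, 0, -1], [-0.7, -4, 0, 0, 0, 0, -1], [-0.7, -4, 0, 0, 0, 0, -1], [-0.7, -4, 0, 0, 0, 0, -1], [-0.7, -4, 0, 0, 0, 0, -1], [0, 0, 0, 0, 0, 0, -1], [0, 0, 0, 0, 0, 0, -1], [0, 0, 0, 0, 0, 0, -1]]]'

```text
clock: 8.65
tool_pos: [0.5942, -0.0364, 0.0813]
orientation: [-3.141, 0.0, -0.184]
wrist_force: [0.1, 1.1, -0.9]
gripper_width: -0.0
```

```bash
python3 st.py a6
```

```text
8.65 feeder [ 25.4 116.   81.3] [-3.1415  0.0001 -0.1842] [ 0.0685  1.0772 -0.9077] q [ 0.2917  0.5723 -0.3698  1.7938  0.2695  0.8253 -0.3927]
```

View pics/a6w.png

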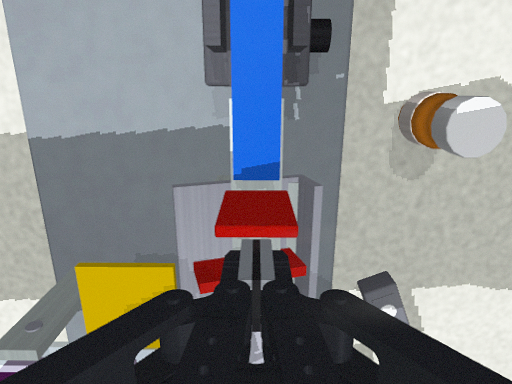

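Emit:
jog_arm --targets '[[[0, 0, 20, 0, 0, 0, -1], [0, 0, 30, 0, 0, 0, -1], [0, 0, 20, 0, 0, 0, -1], [-16, -3, 0, 0, 0, 0, -1], [-24, -5, 0, 0, 0, 0, -1], [-24, -5, 0, 0, 0, 0, -1], [0, 0, -20, 0, 0, 0, -1], [0, 0, -20, 0, 0, 0, -1], [0, 0, -8, 0, 0, 0, -1], [0, 0, 0, 0, 0, 0, -1], [0, 0, 0, 0, 0, 0, -1]]]'

```text
clock: 9.9
tool_pos: [0.5305, -0.0495, 0.1038]
orientation: [-3.141, -0.0, -0.184]
wrist_force: [0.3, 0.3, 0.4]
gripper_width: 0.0002
```

```bash
python3 st.py a7
```

```text
9.9 feeder [-34.9  91.7 103.8] [-3.1414 -0.0003 -0.1842] [0.3085 0.3435 0.3761] q [ 0.3558  0.4466 -0.393   1.9392  0.2327  0.7993 -0.3499]
```

View pics/a7w.png

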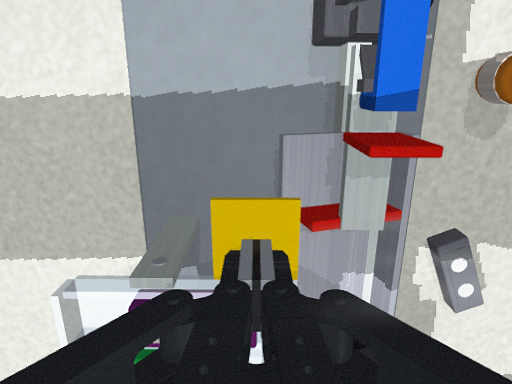

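View pics/a7.png

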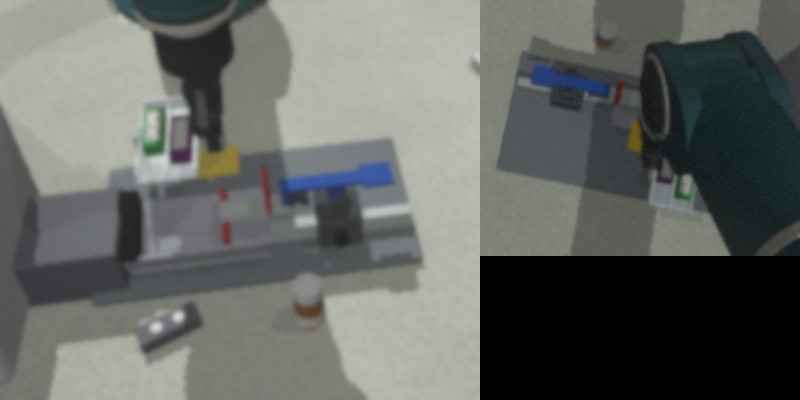

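Emit:
jog_arm --targets '[[[0, 0, -10, 0, 0, 0, -1], [0, 0, -6, 0, 0, 0, -1], [0, 0, -4, 0, 0, 0, -1], [0, 0, -4, 0, 0, 0, -1], [0, 0, -4, 0, 0, 0, -1], [0, 0, -3, 0, 0, 0, -1], [0, 0, 0, 0, 0, 0, -1]]]'

```text
clock: 10.75
tool_pos: [0.5302, -0.0496, 0.0719]
orientation: [-3.142, 0.0, -0.184]
wrist_force: [0.5, 1.0, 3.4]
gripper_width: 0.0003
```

Emit:
jog_arm --targets '[[[0, 0, -2, 0, 0, 0, -1], [0, 0, -1, 0, 0, 0, -1], [0, 0, 0, 0, 0, 0, -1]]]'

```text
clock: 11.05
tool_pos: [0.5303, -0.0497, 0.0692]
orientation: [3.142, -0.0, -0.184]
wrist_force: [-0.2, -0.5, 5.4]
gripper_width: 0.0002
```

Emit:
jog_arm --targets '[[[0, 0, -1.5, 0, 0, 0, -1], [0, 0, 0, 0, 0, 0, -1]]]'

```text
clock: 11.25
tool_pos: [0.5304, -0.0497, 0.0678]
orientation: [-3.142, -0.0, -0.185]
wrist_force: [1.4, -0.0, 4.5]
gripper_width: -0.0002
```

```bash
python3 st.py a8
```

```text
11.25 feeder [-34.9  91.5  67.8] [-3.1415 -0.0004 -0.1845] [ 1.4418 -0.0042  4.5422] q [ 0.3371  0.5024 -0.3718  1.9573  0.2659  0.7284 -0.3772]
```

View pics/a8.png

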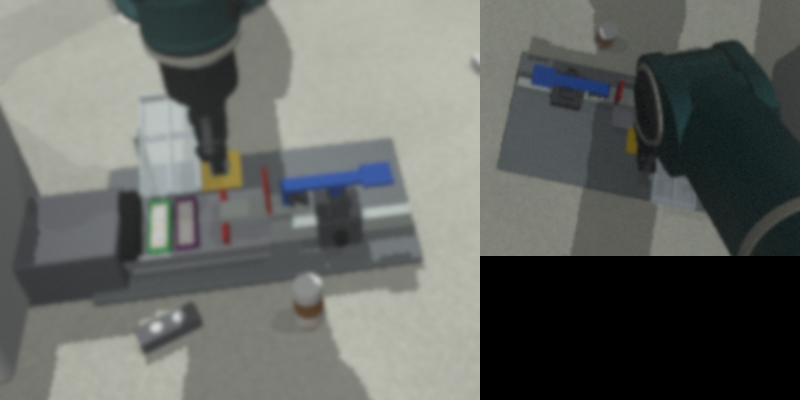

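View pics/a8w.png

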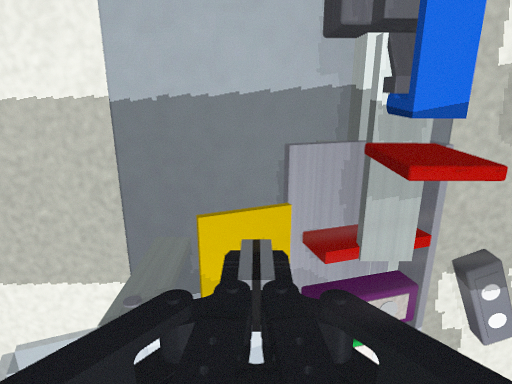

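Emit:
jog_arm --targets '[[[0, 0, -1.5, 0, 0, 0, -1], [0, 0, 0, 0, 0, 0, -1], [0, 0, 0, 0, 0, 0, -1]]]'

```text
clock: 11.7
tool_pos: [0.5305, -0.0497, 0.0664]
orientation: [-3.142, -0.001, -0.184]
wrist_force: [0.5, 0.3, 5.8]
gripper_width: -0.0002
```

Emit:
jog_arm --targets '[[[0, 0, 3, 0, 0, 0, -1], [0, 0, 5, 0, 0, 0, -1], [0, 0, 5, 0, 0, 0, -1], [0, 0, 5, 0, 0, 0, -1], [0, 0, 10, 0, 0, 0, -1], [0, 0, 20, 0, 0, 0, -1], [0, 0, 30, 0, 0, 0, -1], [0, 0, 0, 0, 0, 0, -1], [0, 0, 0, 0, 0, 0, -1]]]'

```text
clock: 12.6
tool_pos: [0.5303, -0.0499, 0.145]
orientation: [3.141, -0.001, -0.185]
wrist_force: [-0.1, -0.5, -0.2]
gripper_width: 0.0001
```

```bash
python3 st.py a9
```

```text
12.6 feeder [-35.1  91.3 145. ] [ 3.1414 -0.0011 -0.1846] [-0.0735 -0.5291 -0.1681] q [ 0.3758  0.3862 -0.413   1.9129  0.1979  0.8808 -0.3212]
```

View pics/a9.png

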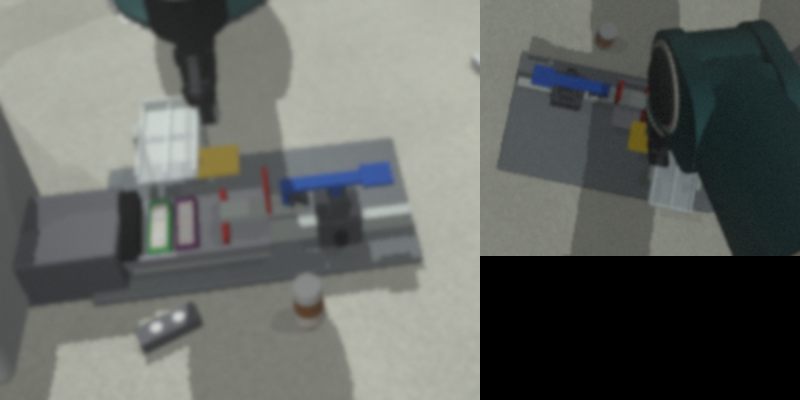

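View pics/a9w.png

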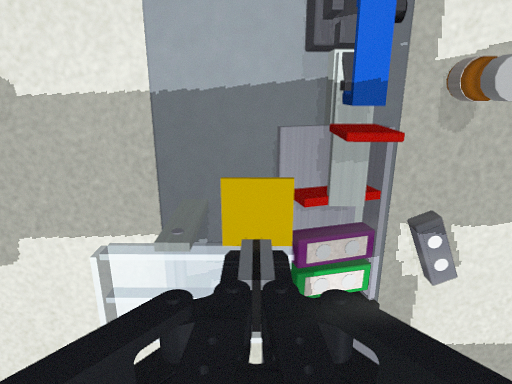

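Run:
```python
from st import *
c=cam('scene');
cv2.imwrite('pics/b0.png',cv2.resize(c['frame'][200:290,110:290],None,fx=4,fy=4,interpolation=cv2.INTER_CUBIC))
h=cv2.cvtColor(c['frame'],cv2.COLOR_BGR2HSV)
for n,lo,hi in(('g',(45,60,30),(85,255,255)),('p',(135,50,30),(168,255,255))):
    m=cv2.inRange(h,lo,hi);z=np.zeros_like(m);z[215:270,120:190]=m[215:270,120:190]
    pts=np.argwhere(z)[:,::-1].astype(np.float32);r=cv2.minAreaRect(pts);print(n,len(pts),r,F(onz(c,r[0],.055)[0]),[F(p) for p in onz(c,cv2.boxPoints(r),.055)])
c=cam('wrist'); print('pad x check lever',[F(p) for p in onz(c,[(344,103),(385,105)],.098)])
```

```text
g 115 ((149.0, 242.5), (27.0, 12.0), 90.0) [23.5 22.9 55. ] [array([-19.1,   7.8,  55. ]), array([-14.5,  34.5,  55. ]), array([63.3, 37. , 55. ]), array([59., 12., 55.])]
p 58 ((163.0, 241.0), (26.0, 10.0), 90.0) [24.3 52.9 55. ] [array([-16.5,  41.1,  55. ]), array([-12.7,  63.4,  55. ]), array([62.5, 63.9, 55. ]), array([58.9, 43. , 55. ])]
pad x check lever [array([ 11.5, 159.1,  98. ]), array([ 34. , 158.1,  98. ])]
```

View pics/b0.png

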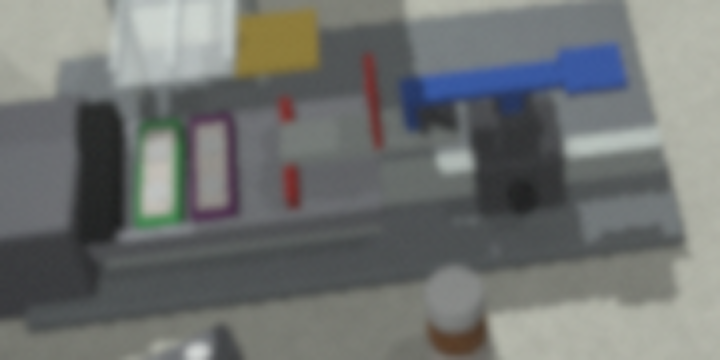

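Emit:
jog_arm --targets '[[[9, 15, 0, 0, 0, 0, -1], [16, 28, 0, 0, 0, 0, -1], [16, 28, 0, 0, 0, 0, -1], [16, 28, 0, 0, 0, 0, -1], [16, 28, 0, 0, 0, 0, -1], [16, 27, 0, 0, 0, 0, -1], [0, 0, -10, 0, 0, 0, -1], [0, 0, -10, 0, 0, 0, -1], [0, 0, 0, 0, 0, 0, -1], [0, 0, 0, 0, 0, 0, -1]]]'

```text
clock: 13.85
tool_pos: [0.6188, 0.1032, 0.1239]
orientation: [3.141, 0.001, -0.186]
wrist_force: [0.2, 0.3, 0.9]
gripper_width: 0.0002
```

```bash
python3 st.py b1
```

```text
13.85 feeder [ 24.4 257.9 123.9] [ 3.1409  0.0009 -0.1856] [0.2051 0.286  0.8717] q [ 0.09    0.5713 -0.4146  1.6849  0.2725  0.944  -0.6129]
```

View pics/b1w.png

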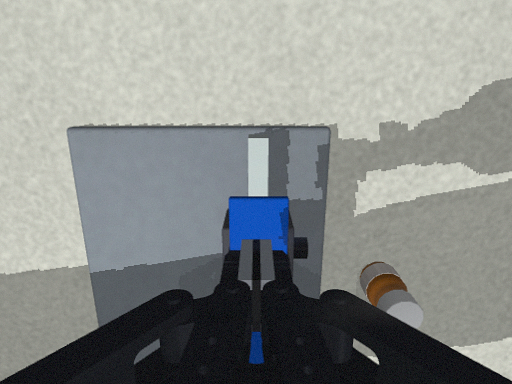

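View pics/b1.png

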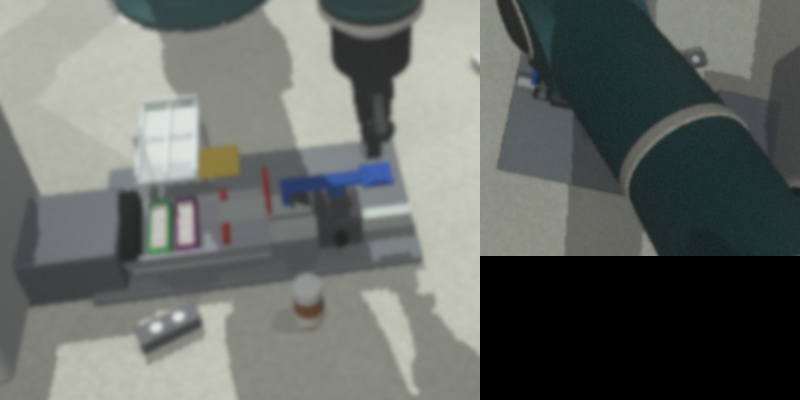

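Run:
```python
from st import *
c=cam('wrist'); print([F(p) for p in onz(c,[(230,197),(288,197)],.098)])
```

```text
[array([ 10.3, 278.7,  98. ]), array([ 41.1, 278.6,  98. ])]
```

Emit:
jog_arm --targets '[[[0.5, 3, -12, 0, 0, 0, -1], [0, 0, -8, 0, 0, 0, -1], [0, 0, -4, 0, 0, 0, -1], [0, 0, -3, 0, 0, 0, -1], [0, 0, -2, 0, 0, 0, -1], [0, 0, 0, 0, 0, 0, -1]]]'

```text
clock: 14.65
tool_pos: [0.6196, 0.1085, 0.0954]
orientation: [-3.14, 0.0, -0.184]
wrist_force: [-0.2, 2.3, 3.1]
gripper_width: -0.0
```

Emit:
jog_arm --targets '[[[0, 0, -2, 0, 0, 0, -1], [0, 0, 0, 0, 0, 0, -1]]]'

```text
clock: 14.85
tool_pos: [0.6197, 0.1077, 0.0932]
orientation: [-3.141, -0.0, -0.184]
wrist_force: [0.2, -1.1, -0.3]
gripper_width: 0.0002
```

```bash
python3 st.py b2
```

```text
14.85 feeder [ 24.5 262.4  93.2] [-3.1413 -0.     -0.184 ] [ 0.1784 -1.0898 -0.3277] q [ 0.0739  0.6118 -0.4024  1.6986  0.2931  0.891  -0.6329]
```

View pics/b2.png

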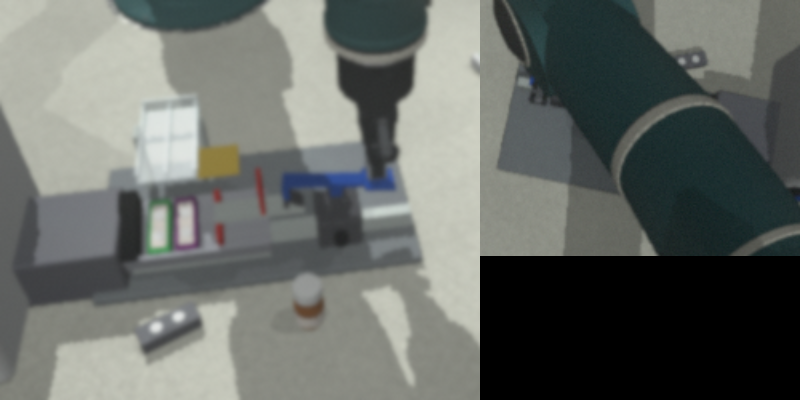

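Emit:
jog_arm --targets '[[[0, 0, -1, 0, 0, 0, -1], [0, 0, 0, 0, 0, 0, -1], [0, 0, 0, 0, 0, 0, -1], [0, 0, 0, 0, 0, 0, -1], [0, 0, 0, 0, 0, 0, -1]]]'

```text
clock: 15.5
tool_pos: [0.6198, 0.1075, 0.0924]
orientation: [-3.141, -0.0, -0.184]
wrist_force: [-1.0, 4.1, 4.9]
gripper_width: -0.0001
```

```bash
python3 st.py b3
```

```text
15.5 feeder [ 24.5 262.2  92.4] [-3.1413 -0.0001 -0.1844] [-0.9503  4.1368  4.8922] q [ 0.0738  0.6128 -0.4019  1.6991  0.2936  0.8894 -0.6333]
```

View pics/b3.png

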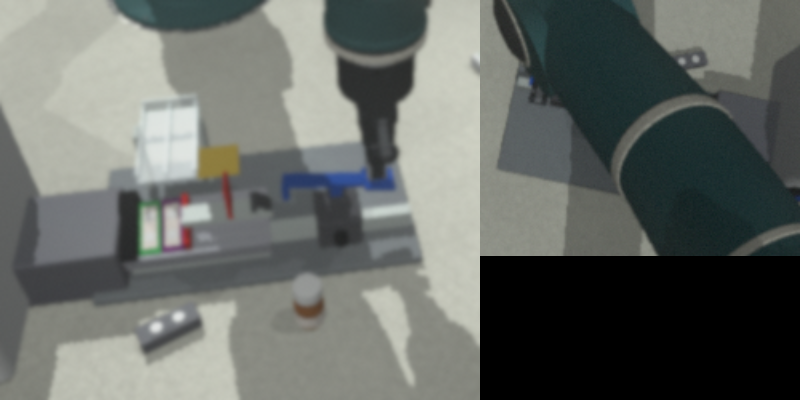

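The follower has let go and closed. Next I lift clear and check.

Emit:
jog_arm --targets '[[[0, 0, 5, 0, 0, 0, -1], [0, 0, 10, 0, 0, 0, -1], [0, 0, 20, 0, 0, 0, -1], [0, 0, 30, 0, 0, 0, -1], [0, 0, 30, 0, 0, 0, -1], [0, 20, 0, 0, 0, 0, -1], [-10, 30, 0, 0, 0, 0, -1], [-10, 30, 0, 0, 0, 0, -1], [-10, 30, 0, 0, 0, 0, -1], [0, 0, 0, 0, 0, 0, -1], [0, 0, 0, 0, 0, 0, -1], [0, 0, 0, 0, 0, 0, -1]]]'

```text
clock: 16.85
tool_pos: [0.5902, 0.2159, 0.1875]
orientation: [3.141, -0.0, -0.186]
wrist_force: [0.3, 0.2, 0.6]
gripper_width: 0.0002
```

Run:
```python
from m import *
from st import F
s=manip.get_state();print(s['clock'],s['tool_pos'],s['wrist_force'])
C={n:cam(n) for n in('scene','top')};c=C['scene'];S,T=c,C['top']
cv2.imwrite('pics/c_s.png',cv2.resize(c['frame'][165:315,110:300],None,fx=4,fy=4,interpolation=cv2.INTER_CUBIC))
cv2.imwrite('pics/c_t.png',cv2.resize(T['frame'][115:265,230:430],None,fx=4,fy=4,interpolation=cv2.INTER_CUBIC))
for n in C:
    for a,ce,p in blobs(C[n],n,'r')[:4]: print(n,'r',a,ce,F(onz(C[n],ce,.091)[0]))
    for k,z in(('y',.087),('b',.098)):
        a,ce,p=blobs(C[n],n,k)[0];print(n,k,a,ce,F(onz(C[n],ce,z)[0]))
h=cv2.cvtColor(c['frame'],cv2.COLOR_BGR2HSV)
for n,lo,hi in(('g',(45,60,30),(85,255,255)),('p',(135,50,30),(168,255,255))):
    m=cv2.inRange(h,lo,hi);z=np.zeros_like(m);z[215:270,120:190]=m[215:270,120:190]
    pts=np.argwhere(z)[:,::-1].astype(np.float32);r=cv2.minAreaRect(pts);print(n,len(pts),r,F(onz(c,r[0],.055)[0]))
```

```text
16.85 [0.5902 0.2159 0.1875] [0.2537 0.2139 0.5978]
scene r 29 [182.7586 223.3448] [ 13.3 100.8  91. ]
scene r 28 [162.7857 248.5   ] [76.5 59.5 91. ]
scene r 17 [161.7647 229.0588] [22.5 56.4 91. ]
scene y 243 [178.6708 210.2181] [-32.7  92.1  87. ]
scene b 382 [239.9581 219.5079] [ 29.6 222.9  98. ]
top r 27 [333.2593 170.1481] [25.9 99.3 91. ]
top r 22 [348.3636 185.3182] [-4.1 56.2 91. ]
top y 74 [336.5676 190.6486] [-22.2  82.1  87. ]
top b 11 [308.6364 163.4545] [ 28.3 162.9  98. ]
g 102 ((144.0, 243.5), (27.0, 12.0), 90.0) [24.5 12.3 55. ]
p 44 ((155.8319854736328, 241.6516571044922), (26.617507934570312, 10.049468040466309), 84.80557250976562) [23.6 37.5 55. ]
```

View pics/c_s.png

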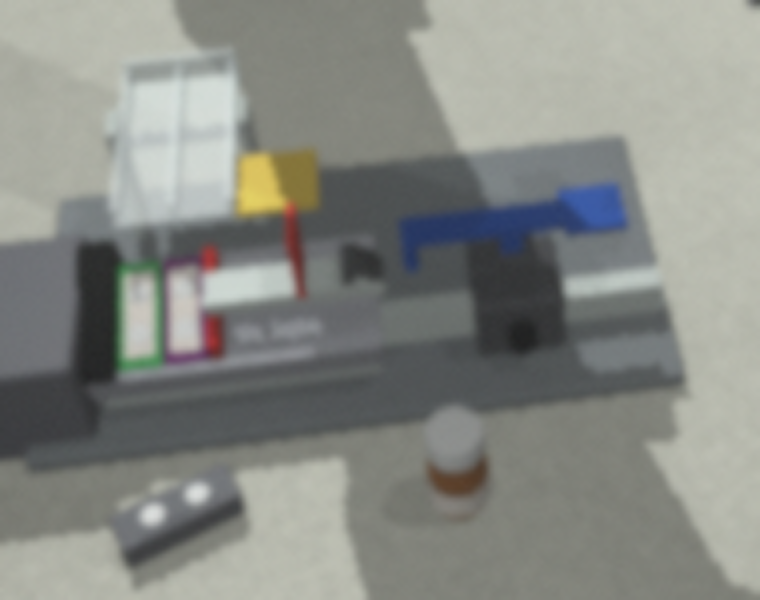

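View pics/c_t.png

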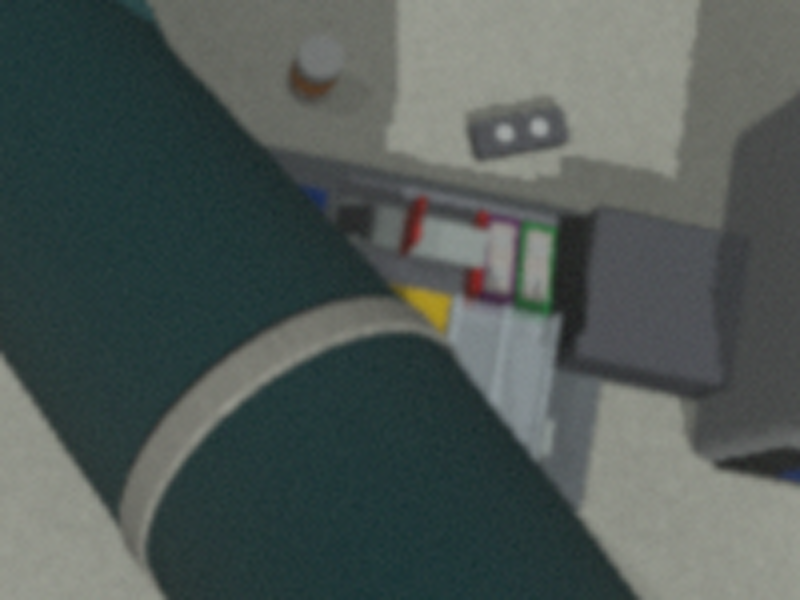

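```bash
python3 -c "
from workcell import job
print(job.hand_in())"
```

```text
the job is handed in; nothing more can be done
None
```

I loaded both cartridges and handed the job in at about 17 s of the 54 s allowed; `job.hand_in()` gives no verdict.

- **Follower:** I drew it back about 93 mm until it met the stop. I stepped on slightly after contact, so the wrist force briefly reached about 30 N. That is over the gentle 15 N you asked for but under the 45 N limit. The catch then held the follower by itself with the fingers clear.
- **Tray:** I pressed the ear down about 21 mm with 4 to 6 N. Both cartridges slid square into the track, and the tray came back level.
- **Catch:** I pressed it about 6 mm with about 5 N, and the follower let go and closed.

**Last checks (camera images and wrist force, after lifting clear):**
- **Cartridges:** Green is at y ≈ 12 mm and purple at y ≈ 37 mm, side by side and square against the gate and lower wall.
- **Follower travel:** It is about 47 to 48 mm, against the 48 mm expected.
- **Tray, catch and other items:** The tray is level and the catch lever is back up. The spent cartridge and the vial look unmoved. I did not check the timer at the end, but the arm never went near it.
- **Robot:** It touches nothing; the wrist force reading is about 0.7 N, which is noise.

One reading was off. A colour fit gave the purple cartridge a 5° tilt, just under the 6.9° limit. I put this down to the thin mask, because both pictures show it square.

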